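# Log a sample transfer by pointing

### The job

A camera above the bench logs sample transfers from what is pointed at. With the fingertips pointing straight down, point at the black-capped vial from two to three centimetres above its cap and stay there for a good two seconds, then in the same way point at the middle of the covered clear dish for a good two seconds, and then press the green button fully down and let it go to store the entry. Touch nothing but the button, move nothing, and never point at the white-capped vials or pass low over them.

Things in the scene. Friction and masses are not known exactly. Their poses are not given: they have to be found in the camera images.
- vial_1: Sample vial with a WHITE screw cap and a pale yellow residue; 18 mm diameter, 50 mm tall, upright in one of the three holes of the rack. Origin at the centre of its underside, z up; top of the cap 50 mm above the origin, about 60 mm above the work surface. A bystander.
- vial_2: The vial to point at first: the only one with a BLACK screw cap (pink residue); 18 mm diameter, 50 mm tall, upright in one of the three holes of the rack. Origin at the centre of its underside, z up.
- vial_2_cap (a point): Centre of the top face of the black cap of that vial, about 60 mm above the work surface.
- vial_3: Sample vial with a WHITE screw cap and a blue filling; otherwise the same as vial_1 and standing in the same rack. A bystander.
- rack: Pale grey aluminium vial rack, fixed to the surface: a flat block 50 x 160 x 22 mm (x, y, z in its own frame), three holes in a row along its y, 50 mm apart, each 12 mm deep. Origin at the centre of its underside.
- dish: Covered clear round dish with two small amber blocks inside, 61 mm diameter, 14 mm tall, loose, the second thing to point at. Origin at the centre of its underside, z up.
- dish_top (a point): Centre of the top of the dish's lid, 14 mm above the work surface.
- tin: White round screw-lid tin, 63 mm diameter, 35 mm tall, loose, origin at the centre of its underside. A bystander.
- loupe: Black standing magnifier, 40 mm diameter, 34 mm tall, loose, origin at the centre of its underside. A bystander.
- log_button_base: Low round grey housing of the button, fixed to the surface, 48 mm diameter, 12 mm tall; origin at the centre of its underside. The top of the released button stands 22 mm above the work surface, 10 mm above the housing.
- log_button_top (a point): Centre of the top face of the green push button (32 mm diameter), in the grey housing; its axis is vertical, it is pressed straight down. It moves with the button.
- log_button (a joint): Travel of the green button, m: 0 released, 0.006 fully down. A spring brings it back; fully down takes about 4 N.
Things that resemble listed ones, but are neither listed nor needed, are in the scene too. There is more than one size of the log_button_base; the job needs the smallest.

How it is judged:
By the outcome, as a careful person would: the job done as asked, in the order asked, and still so for the second after the job is handed in, with the robot touching nothing.
It also fails if it takes over 58 s, if anything falls off the work surface, if the arm or the gripper's body presses on something with over 40 N, if the wrist force passes 120 N, or if a joint passes its speed limit or range.

### The arm

A 6-joint arm with a two-finger parallel gripper is mounted at the origin on a cart in front of the work surface, level with it; the furniture and walls round the work are solid. World frame = base frame: x ahead of the robot, y to its left, z up, the work surface at z = 0. Lengths are in m, angles in rad, forces in N, time in s.
With the tool pointing down it reaches from about 0.3 to 0.875 m from the base axis. Payload 4.2 kg.
Tool frame: the origin (TCP) lies between the finger pads, 19 mm behind the fingertips; this is the grasp point; z points along the fingers, y is the line along which they close (so a half turn about z gives the same grasp; the last joint's range is limited). The gripper opens to 85 mm and grips with 20 to 120 N. Pads are 22 mm wide; open, the fingers measure 114 mm over their backs; the gripper's body (76 mm by 85 mm) begins 54 mm behind the grasp point. The pads swing forward as they close: fully open they stand 13 mm farther back than shut.
Start: joints at [-1.282, 0.32, 1.565, -0, 1.257, -0.02], TCP at [0.175, -0.548, 0.25] pointing down, gripper open.
Joint ranges: [-3.11, 3.11], [-0.84, 2.01], [0.21, 2.61], [-1.34, 4.49], [0.05, 2.63], [-2.56, 2.56]. Speed limits (rad/s): [2.57, 2.57, 3.14, 3.14, 3.14, 3.14].

### API

Orientations are given as [roll, pitch, yaw] about the fixed x, y, z axes, in that order (R = Rz(yaw) Ry(pitch) Rx(roll)).
In Python, from cell import state, imaging, order gives the robot as it stands.
- The arm moves only by the tool apply_moves, never from a script. Its argument "rows" is a list of rows, each an object with "delta_rot": the turn, a rotation vector about the tool's x, y, z in degrees, a list of three; "travel": the shift along the tool's x, y, z in m, a list of three; "gripper": the opening, from 0 (shut) to 1 (fully open). A call has 1 to 12 rows; each row is the pose to reach, as a shift and turn from the pose commanded when the call began, along the tool's axes at that moment; what a row does not reach only later rows make up. A row lasts 1/8 s, in which the tool goes at most 62.5 mm and 10.7 degrees, less where a joint would pass 70% of its speed; a pose out of reach is approached as far as the arm can. A call with a gripper value outside its range is refused whole. The fingers move at their own pace and stop on an object; "squeeze" is the grip in N (left out, the last holds). Time passes only in rows, so rows that repeat a pose let the fingers close. It gives the time, the measured TCP pose, the force, the opening and the grip force at its end, in the units of the state.
- state(): the state, without advancing time (a new reading comes with each control period).
- imaging.camera(name): name is "scene" or "top" or "wrist"; returns a dict with "img" (400x640x3 uint8, blue, green, red), "fx", "fy", "cx", "cy" (pixels), "k1" (the pictures are not rectified: a ray, as slopes to the right and down, at radius r is drawn at 1 + k1 r^2 times it, then the intrinsics apply), "extrinsics" (4x4, takes a point from world to camera coordinates). Camera axes: x right, y up, looking along -z (the intrinsics and any distortion apply to the point x, -y, -z); pixel columns grow to the right and rows downward; lengths in m; the calibration is good to about 2 mm. A picture is of the moment at which its call begins. There is no depth.
- order.sign_off(): hands the job in; it is judged then, once.
The state is a dict: "time": time; "joints": joint angles; "dq": joint speeds; "tau": joint torques, N m; "position": TCP position; "tcp_rot": TCP orientation; "ft_force": force on the tool from outside, world axes, zero at the start; "moment": the same for the moment, N m; "finger_gap": finger opening in m; "finger_force": force on a finger pad.
Only numpy, scipy, OpenCV 4.12 (cv2) and the standard library are available. Lean on these libraries where they do the work, as an engineer would, in place of code of your own. Each camera call takes 0.05 s, during which the arm holds its last target. There are 200 camera calls.

## Working session

There is one attempt and no reset: what is moved stays moved. The work goes in short steps, Python scripts to look and compute and a tool call to move; the robot and the scene stay as the last step left them, time stands still between calls to the robot, and variables do not carry over. Pictures are saved under pics/ and viewed, at most 10 in all, crops included, and the job is handed in when it is done.

Besides the shell and the picture viewer there is one more tool, called by a JSON object that holds its "name" and its "arguments". apply_moves: Moves the arm, as the interface text tells. Its arguments: {"type":"object","properties":{"rows":{"type":"array","items":{"type":"object","properties":{"delta_rot":{"type":"array","items":{"type":"number"}},"travel":{"type":"array","items":{"type":"number"}},"gripper":{"type":"number"}}}},"squeeze":{"type":"number"}},"required":["rows"]}

```bash
mkdir -p pics
cat > h.py <<'E'
import numpy as np, cv2
from cell import state, imaging, order
def ray(c,u,v):
    d=cv2.undistortPoints(np.array([[[u,v]]],float),np.array([[c["fx"],0,c["cx"]],[0,c["fy"],c["cy"]],[0,0,1]]),np.array([c["k1"],0,0,0,0]))[0,0]
    E=np.array(c["extrinsics"]);R=E[:3,:3];o=-R.T@E[:3,3]
    return o,R.T@np.array([d[0],-d[1],-1])
def onz(c,u,v,z):
    o,d=ray(c,u,v);return o+d*(z-o[2])/d[2]
E
python3 - <<'E'
from h import *
for n in("top","scene"):
    c=imaging.camera(n);cv2.imwrite(f"pics/{n}.png",c["img"]);np.save(n+".npy",c,allow_pickle=True)
    print(n,c["fx"],c["k1"],ray(c,320,200))
s=state();print(s)
E
```

```text
top 362.7113204167241 -0.015064473406365348 (array([ 0.38564739, -0.0103779 ,  0.91518112]), array([ 0.19134906,  0.00577556, -0.98172124]))
scene 386.64258220942537 0.015084982940913778 (array([0.24523275, 0.52863981, 0.67524983]), array([ 0.33280632, -0.64956861, -0.68370656]))
{'time': 0.1, 'joints': array([-1.28199084e+00,  3.20264277e-01,  1.56552357e+00,  1.22473120e-05,
        1.25738758e+00, -2.00127815e-02]), 'dq': array([ 0.00026551, -0.00056572, -0.0010155 , -0.000793  , -0.00047481,
       -0.000913  ]), 'tau': array([-4.51909655e-04, -4.16406441e+01, -2.34705538e+01, -1.76591066e-04,
        4.97068511e-03, -1.56526589e-06]), 'position': array([ 0.17465198, -0.54744098,  0.24925844]), 'tcp_rot': array([-3.14001043e+00, -4.33160543e-05,  3.08814448e-01]), 'ft_force': array([-0.48631569,  0.13035692, -0.46518065]), 'moment': array([-0.05858377,  0.02938967,  0.03096395]), 'finger_force': 0.0, 'finger_gap': 0.08528277668783853}
```

View pics/top.png

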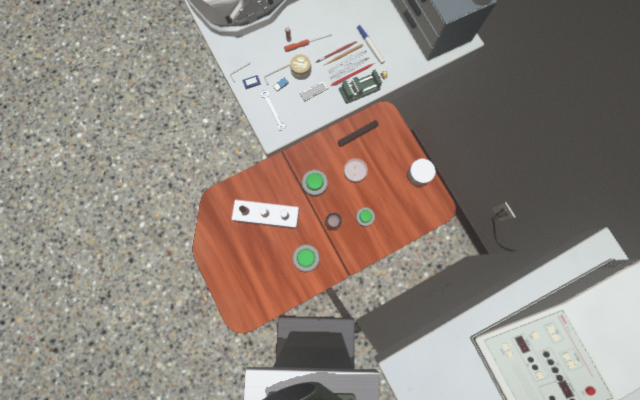

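View pics/scene.png

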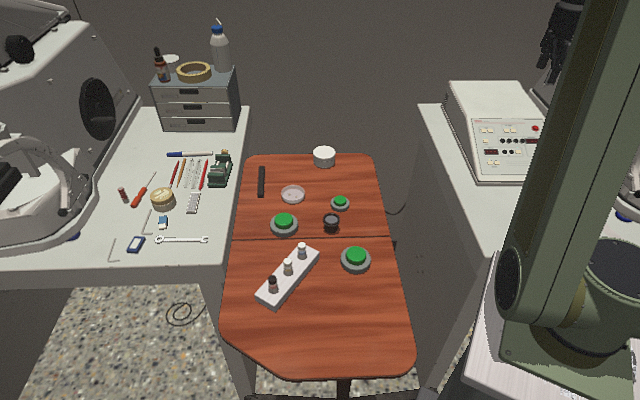

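The top view shows the black cap near (244,210), white caps at (264,213) and (285,215), the dish at (356,170), the smallest green button at (366,216), and the loupe at (334,220). The scene view shows the black cap at (273,282), the dish at (292,195) and the small button at (340,202).

Run:
```python
from h import *
a=np.load("top.npy",allow_pickle=True).item();b=np.load("scene.npy",allow_pickle=True).item()
I=cv2.resize(a["img"][140:290,225:445],None,fx=3.6,fy=3.6,interpolation=cv2.INTER_CUBIC)
cv2.imwrite("pics/topc.png",I)
I=cv2.resize(b["img"][140:310,240:380],None,fx=3.5,fy=3.5,interpolation=cv2.INTER_CUBIC);cv2.imwrite("pics/scc.png",I)
for c,n in((a,"top"),(b,"scene")):
    h=cv2.cvtColor(c["img"],cv2.COLOR_BGR2HSV);m=cv2.inRange(h,(45,120,60),(80,255,255))
    k,l,s,ce=cv2.connectedComponentsWithStats(m)
    for i in range(1,k):
        if s[i,4]>60: print(n,s[i],ce[i],onz(c,*ce[i],.02))
```

```text
top [307 174  16  15 184] [314.26086957 180.85869565] [0.60917967 0.01087726 0.02      ]
top [360 211  11  11  88] [365.31818182 215.73863636] [ 0.52335399 -0.11948935  0.02      ]
top [298 250  16  16 208] [305.4375     257.38942308] [0.41636282 0.02631663 0.02      ]
scene [334 195  12  10  90] [339.68888889 199.65555556] [ 0.52168191 -0.11811038  0.02      ]
scene [275 213  18  15 195] [283.31794872 219.06666667] [0.60981077 0.00501657 0.02      ]
scene [346 246  20  19 261] [355.9348659  254.36015326] [0.41608756 0.02159632 0.02      ]
```

View pics/topc.png

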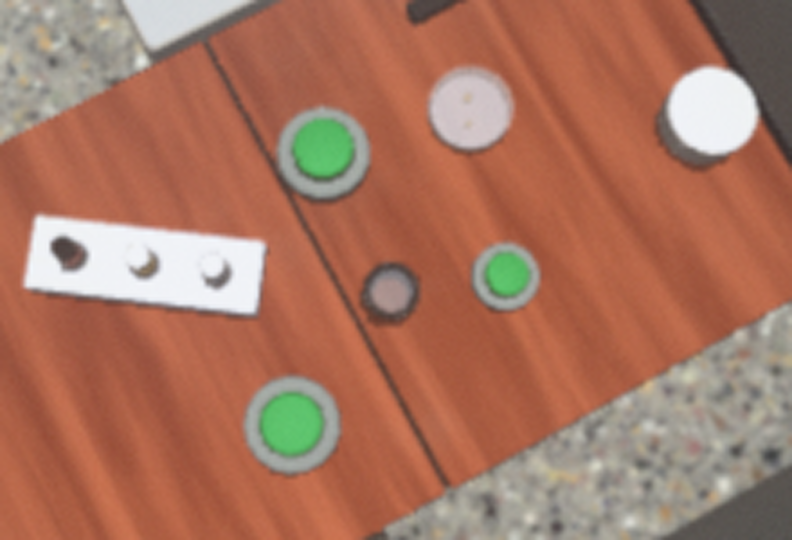

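View pics/scc.png

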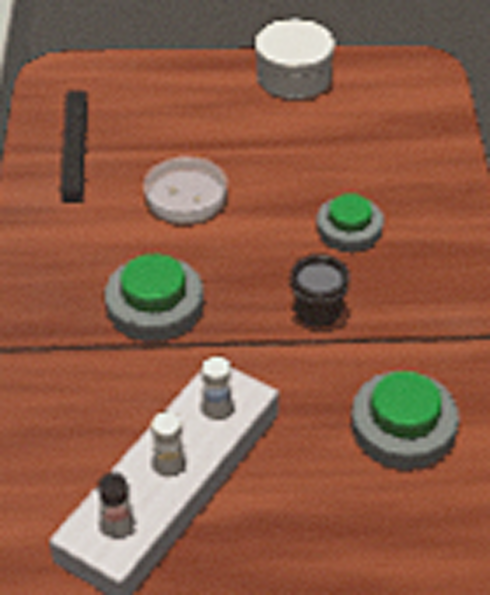

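The crops show the black cap top at about top (242.5,208.5) and scene (272.3,278), and the lid centre at top (355.6,169.4) and scene (293,192). The three vials stand in a row with the black one at the far left end.

Run:
```python
from h import *
a=np.load("top.npy",allow_pickle=True).item();b=np.load("scene.npy",allow_pickle=True).item()
P=lambda u,v:(u/3.6+225,v/3.6+140); Q=lambda u,v:(u/3.5+240,v/3.5+140)
for n,p,q,z in(("black",(63,247),(113,481),.06),("w1",(141,256),(166,424),.06),("w3",(213,265),(216,367),.06),("dish",(470,107),(186,181),.014),("loupe",(391,290),(320,277),.034),("tin",(712,110),(294,42),.035),("btn",(508,273),(350,209),.022),("housing",(506,277),(350,221),.012)):
    print(n,onz(a,*P(*p),z).round(4),onz(b,*Q(*q),z).round(4))
print(state()["position"])
```

```text
black [0.5261 0.1788 0.06  ] [0.5246 0.1797 0.06  ]
w1 [0.5215 0.1269 0.06  ] [0.5193 0.1326 0.06  ]
w3 [0.5168 0.079  0.06  ] [0.5151 0.0824 0.06  ]
dish [ 0.6434 -0.0943  0.014 ] [ 0.642  -0.0946  0.014 ]
loupe [ 0.5071 -0.04    0.034 ] [ 0.5042 -0.0358  0.034 ]
tin [ 0.6404 -0.2623  0.035 ] [ 0.6378 -0.2582  0.035 ]
btn [ 0.5229 -0.1212  0.022 ] [ 0.5201 -0.1163  0.022 ]
housing [ 0.5215 -0.1211  0.012 ] [ 0.5189 -0.1149  0.012 ]
[ 0.17465198 -0.54744098  0.24925844]
```

Run:
```python
from h import *
for n in("top","scene"):
    c=np.load(n+".npy",allow_pickle=True).item();E=np.array(c["extrinsics"])
    for p in((.175,-.548,.25),(.175,-.548,0),(.42,.18,.25),(0.3,-.2,.25),(0.3,-.2,.0)):
        q=E[:3,:3]@p+E[:3,3];print(n,p,c["cx"]+c["fx"]*q[0]/-q[2],c["cy"]+c["fy"]*q[1]/q[2])
c=imaging.camera("wrist");cv2.imwrite("pics/w0.png",c["img"])
print(ray(c,320,200),c["extrinsics"])
```

```text
top (0.175, -0.548, 0.25) 629.7478143218807 403.5564091293942
top (0.175, -0.548, 0) 542.0644568325699 365.9048580311796
top (0.42, 0.18, 0.25) 215.7578103239877 248.59782257202875
top (0.3, -0.2, 0.25) 425.96925768977127 322.66060143661014
top (0.3, -0.2, 0.0) 396.61469229173065 308.22371604256864
scene (0.175, -0.548, 0.25) 543.627850275725 73.37559499628753
scene (0.175, -0.548, 0) 508.7828895426278 154.6923170352063
scene (0.42, 0.18, 0.25) 321.92788666574904 229.3997519143253
scene (0.3, -0.2, 0.25) 461.295862194977 127.52112312067777
scene (0.3, -0.2, 0.0) 434.7078378466209 214.6066123940901
(array([ 0.24089917, -0.52525802,  0.3735323 ]), array([-0.276019  , -0.08535637, -0.95740725])) [[ 0.3033366  -0.95288096 -0.00218572 -0.57276547]
 [ 0.91478611  0.29185021 -0.27926661  0.03724055]
 [ 0.26674573  0.08271232  0.96021112 -0.37948338]
 [ 0.          0.          0.          1.        ]]
```

View pics/w0.png

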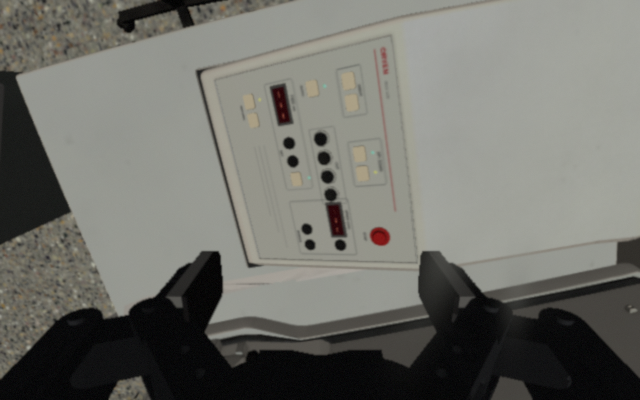

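The wrist view shows the arm hovering over the side instrument, red knob at (380,236), with nothing near the fingers.

{"name": "apply_moves", "arguments": {"rows": [{"travel":[0,0,-0.03],"delta_rot":[0,0,0],"gripper":0},{"travel":[0.02,-0.025,-0.05],"delta_rot":[0,0,0],"gripper":0},{"travel":[0.055,-0.07,-0.05],"delta_rot":[0,0,0],"gripper":0},{"travel":[0.09,-0.12,-0.05],"delta_rot":[0,0,0],"gripper":0},{"travel":[0.125,-0.17,-0.05],"delta_rot":[0,0,0],"gripper":0},{"travel":[0.16,-0.22,-0.05],"delta_rot":[0,0,0],"gripper":0},{"travel":[0.195,-0.27,-0.05],"delta_rot":[0,0,0],"gripper":0},{"travel":[0.23,-0.315,-0.05],"delta_rot":[0,0,0],"gripper":0},{"travel":[0.26,-0.355,-0.05],"delta_rot":[0,0,0],"gripper":0},{"travel":[0.28,-0.38,-0.05],"delta_rot":[0,0,0],"gripper":0},{"travel":[0.29,-0.395,-0.05],"delta_rot":[0,0,0],"gripper":0},{"travel":[0.295,-0.4,-0.05],"delta_rot":[0,0,0],"gripper":0}]}}

```text
time: 1.65
position: [0.3342, -0.0763, 0.2999]
tcp_rot: [3.142, 0.0, 0.311]
ft_force: [0.1, 0.6, 0.3]
finger_gap: -0.0002
finger_force: 0.0
```

{"name": "apply_moves", "arguments": {"rows": [{"travel":[0.01,-0.015,0],"delta_rot":[0,0,0],"gripper":0},{"travel":[0.035,-0.05,0.01],"delta_rot":[0,0,0],"gripper":0},{"travel":[0.065,-0.09,0.03],"delta_rot":[0,0,0],"gripper":0},{"travel":[0.095,-0.13,0.05],"delta_rot":[0,0,0],"gripper":0},{"travel":[0.125,-0.17,0.07],"delta_rot":[0,0,0],"gripper":0},{"travel":[0.15,-0.2,0.08],"delta_rot":[0,0,0],"gripper":0},{"travel":[0.16,-0.218,0.08],"delta_rot":[0,0,0],"gripper":0},{"travel":[0.16,-0.218,0.08],"delta_rot":[0,0,0],"gripper":0}]}}

```text
time: 2.65
position: [0.4209, 0.1796, 0.2195]
tcp_rot: [3.141, 0.001, 0.31]
ft_force: [0.0, 0.2, -0.3]
finger_gap: -0.0003
finger_force: 0.0
```

Run:
```python
from h import *
c=imaging.camera("wrist");cv2.imwrite("pics/w1.png",c["img"]);np.save("w1.npy",c,allow_pickle=True);print(state()["position"],state()["tcp_rot"],state()["joints"])
E=np.array(c["extrinsics"])
for p in((.525,.18,.06),):
        q=E[:3,:3]@p+E[:3,3];print(c["cx"]+c["fx"]*q[0]/-q[2],c["cy"]+c["fy"]*q[1]/q[2])
```

```text
[0.4204998  0.17881414 0.21962396] [3.14086933e+00 1.02368124e-03 3.09297244e-01] [ 3.77333153e-01  1.58448981e-01  1.86616741e+00 -7.25112110e-04
  1.11804685e+00  1.63914941e+00]
361.3846400160471 60.725641426793175
```

View pics/w1.png

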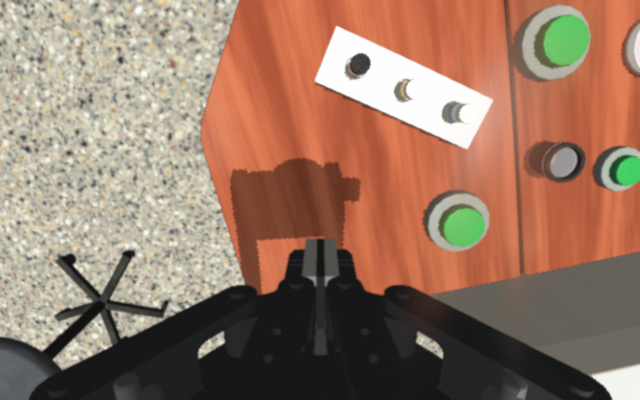

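The wrist view shows the black cap top at (360,62), within about 1.5 px of the prediction. The white caps are at (410,90) and (463,113).

{"name": "apply_moves", "arguments": {"rows": [{"travel":[0.02,0.006,0],"delta_rot":[0,0,0],"gripper":0},{"travel":[0.06,0.019,0],"delta_rot":[0,0,0],"gripper":0},{"travel":[0.09,0.028,0],"delta_rot":[0,0,0],"gripper":0},{"travel":[0.0997,0.0313,0.01],"delta_rot":[0,0,0],"gripper":0},{"travel":[0.0997,0.0313,0.035],"delta_rot":[0,0,0],"gripper":0},{"travel":[0.0997,0.0313,0.065],"delta_rot":[0,0,0],"gripper":0},{"travel":[0.0997,0.0313,0.095],"delta_rot":[0,0,0],"gripper":0},{"travel":[0.0997,0.0313,0.11],"delta_rot":[0,0,0],"gripper":0},{"travel":[0.0997,0.0313,0.1155],"delta_rot":[0,0,0],"gripper":0},{"travel":[0.0997,0.0313,0.1155],"delta_rot":[0,0,0],"gripper":0}]}}

```text
time: 3.95
position: [0.525, 0.1796, 0.1049]
tcp_rot: [3.141, -0.001, 0.309]
ft_force: [0.5, -0.7, 0.8]
finger_gap: 0.0003
finger_force: 0.0
```

Run:
```python
from h import *
I=[]
for n,(x,y) in(("top",(200,150)),("scene",(220,200))):
    c=imaging.camera(n)["img"][y:y+110,x:x+100];I.append(cv2.resize(c,None,fx=4,fy=4,interpolation=cv2.INTER_CUBIC))
cv2.imwrite("pics/hov.png",np.hstack(I));print(state()["position"],state()["time"])
```

```text
[0.52552989 0.1798543  0.10548526] 4.05
```

View pics/hov.png

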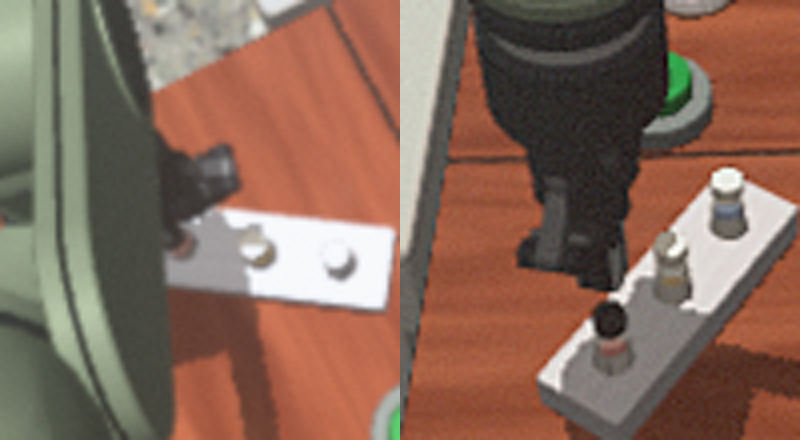

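The left panel shows the gripper covering the black vial from above. The right panel shows the fingertip at about (605,288), just above the black cap at (610,308). I'll check that the fingertip projects where expected.

Run:
```python
from h import *
c=np.load("scene.npy",allow_pickle=True).item();E=np.array(c["extrinsics"])
for p in((.5255,.18,.0865),(.525,.18,.06),(.5255+.0105,.18+.0033,.0865),(.5255-.0105,.18-.0033,.0865)):
    q=E[:3,:3]@p+E[:3,3];print(400+4*(c["cx"]+c["fx"]*q[0]/-q[2]-220),4*(c["cy"]+c["fy"]*q[1]/q[2]-200))
```

```text
603.0771147425032 275.76306766732796
608.3110205911946 309.6636971509888
580.3198362439507 272.26683875075105
625.916905343717 279.27197302055833
```

{"name": "apply_moves", "arguments": {"rows": [{"travel":[0,0,0],"delta_rot":[0,0,0],"gripper":0},{"travel":[0,0,0],"delta_rot":[0,0,0],"gripper":0},{"travel":[0,0,0],"delta_rot":[0,0,0],"gripper":0},{"travel":[0,0,0],"delta_rot":[0,0,0],"gripper":0},{"travel":[0,0,0],"delta_rot":[0,0,0],"gripper":0},{"travel":[0,0,0],"delta_rot":[0,0,0],"gripper":0},{"travel":[0,0,0],"delta_rot":[0,0,0],"gripper":0},{"travel":[0,0,0],"delta_rot":[0,0,0],"gripper":0},{"travel":[0,0,0],"delta_rot":[0,0,0],"gripper":0},{"travel":[0,0,0],"delta_rot":[0,0,0],"gripper":0},{"travel":[0,0,0],"delta_rot":[0,0,0],"gripper":0},{"travel":[0,0,0],"delta_rot":[0,0,0],"gripper":0}]}}

```text
time: 5.55
position: [0.5249, 0.1797, 0.1045]
tcp_rot: [3.142, 0.0, 0.309]
ft_force: [-0.4, 0.3, -0.7]
finger_gap: 0.0002
finger_force: 0.0
```

{"name": "apply_moves", "arguments": {"rows": [{"travel":[0,0,0],"delta_rot":[0,0,0],"gripper":0},{"travel":[0,0,0],"delta_rot":[0,0,0],"gripper":0},{"travel":[0,0,0],"delta_rot":[0,0,0],"gripper":0},{"travel":[0,0,0],"delta_rot":[0,0,0],"gripper":0},{"travel":[0,0,0],"delta_rot":[0,0,0],"gripper":0},{"travel":[0,0,0],"delta_rot":[0,0,0],"gripper":0},{"travel":[0,0,0],"delta_rot":[0,0,0],"gripper":0},{"travel":[0,0,0],"delta_rot":[0,0,0],"gripper":0},{"travel":[0,0,0],"delta_rot":[0,0,0],"gripper":0},{"travel":[0,0,0],"delta_rot":[0,0,0],"gripper":0},{"travel":[0,0,0],"delta_rot":[0,0,0],"gripper":0},{"travel":[0,0,0],"delta_rot":[0,0,0],"gripper":0}]}}

```text
time: 7.05
position: [0.5249, 0.1797, 0.1045]
tcp_rot: [3.142, 0.0, 0.309]
ft_force: [0.3, -0.5, 0.4]
finger_gap: 0.0
finger_force: 0.0
```

{"name": "apply_moves", "arguments": {"rows": [{"travel":[0,0,-0.02],"delta_rot":[0,0,0],"gripper":0},{"travel":[0,0,-0.06],"delta_rot":[0,0,0],"gripper":0},{"travel":[0,0,-0.11],"delta_rot":[0,0,0],"gripper":0},{"travel":[0.01,0.003,-0.145],"delta_rot":[0,0,0],"gripper":0},{"travel":[0.05,0.016,-0.145],"delta_rot":[0,0,0],"gripper":0},{"travel":[0.09,0.028,-0.145],"delta_rot":[0,0,0],"gripper":0},{"travel":[0.105,0.045,-0.145],"delta_rot":[0,0,0],"gripper":0},{"travel":[0.095,0.08,-0.145],"delta_rot":[0,0,0],"gripper":0},{"travel":[0.083,0.12,-0.145],"delta_rot":[0,0,0],"gripper":0},{"travel":[0.07,0.16,-0.145],"delta_rot":[0,0,0],"gripper":0},{"travel":[0.058,0.2,-0.145],"delta_rot":[0,0,0],"gripper":0},{"travel":[0.05,0.225,-0.145],"delta_rot":[0,0,0],"gripper":0}]}}

```text
time: 8.55
position: [0.6407, -0.0214, 0.2494]
tcp_rot: [3.141, 0.0, 0.307]
ft_force: [0.1, 0.1, 0.3]
finger_gap: 0.0005
finger_force: 0.0
```

{"name": "apply_moves", "arguments": {"rows": [{"travel":[-0.009,0.03,0],"delta_rot":[0,0,0],"gripper":0},{"travel":[-0.018,0.062,0.01],"delta_rot":[0,0,0],"gripper":0},{"travel":[-0.021,0.072,0.04],"delta_rot":[0,0,0],"gripper":0},{"travel":[-0.021,0.072,0.08],"delta_rot":[0,0,0],"gripper":0},{"travel":[-0.021,0.072,0.12],"delta_rot":[0,0,0],"gripper":0},{"travel":[-0.021,0.072,0.15],"delta_rot":[0,0,0],"gripper":0},{"travel":[-0.021,0.072,0.175],"delta_rot":[0,0,0],"gripper":0},{"travel":[-0.021,0.072,0.187],"delta_rot":[0,0,0],"gripper":0},{"travel":[-0.021,0.072,0.1915],"delta_rot":[0,0,0],"gripper":0},{"travel":[-0.021,0.072,0.1915],"delta_rot":[0,0,0],"gripper":0}]}}

```text
time: 9.8
position: [0.6433, -0.0945, 0.0586]
tcp_rot: [3.141, -0.001, 0.309]
ft_force: [0.3, 0.4, 0.1]
finger_gap: 0.0002
finger_force: 0.0
```

Run:
```python
from h import *
I=[]
for n,(x,y) in(("wrist",None),("scene",(220,140))) if 0 else (("top",(310,120)),("scene",(245,130))):
    c=imaging.camera(n)["img"][y:y+110,x:x+100];I.append(cv2.resize(c,None,fx=4,fy=4,interpolation=cv2.INTER_CUBIC))
cv2.imwrite("pics/hov2.png",np.hstack(I));print(state()["position"],state()["time"])
```

```text
[ 0.6434698  -0.09453865  0.05910752] 9.9
```

View pics/hov2.png

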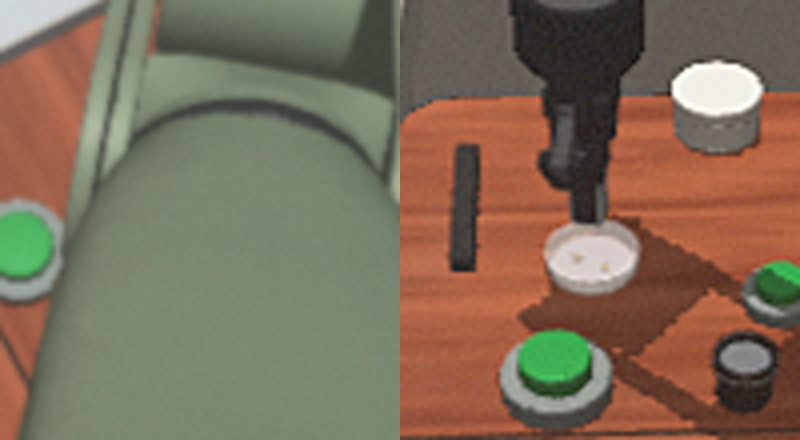

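The scene panel shows the fingertips at about (588,222), above the centre of the lid at (592,250), with nothing moved. I'll hold here.

{"name": "apply_moves", "arguments": {"rows": [{"travel":[0,0,0],"delta_rot":[0,0,0],"gripper":0},{"travel":[0,0,0],"delta_rot":[0,0,0],"gripper":0},{"travel":[0,0,0],"delta_rot":[0,0,0],"gripper":0},{"travel":[0,0,0],"delta_rot":[0,0,0],"gripper":0},{"travel":[0,0,0],"delta_rot":[0,0,0],"gripper":0},{"travel":[0,0,0],"delta_rot":[0,0,0],"gripper":0},{"travel":[0,0,0],"delta_rot":[0,0,0],"gripper":0},{"travel":[0,0,0],"delta_rot":[0,0,0],"gripper":0},{"travel":[0,0,0],"delta_rot":[0,0,0],"gripper":0},{"travel":[0,0,0],"delta_rot":[0,0,0],"gripper":0},{"travel":[0,0,0],"delta_rot":[0,0,0],"gripper":0},{"travel":[0,0,0],"delta_rot":[0,0,0],"gripper":0}]}}

```text
time: 11.4
position: [0.6428, -0.0944, 0.058]
tcp_rot: [3.142, -0.0, 0.309]
ft_force: [0.4, -0.5, 0.8]
finger_gap: -0.0001
finger_force: 0.0
```

{"name": "apply_moves", "arguments": {"rows": [{"travel":[0,0,0],"delta_rot":[0,0,0],"gripper":0},{"travel":[0,0,0],"delta_rot":[0,0,0],"gripper":0},{"travel":[0,0,0],"delta_rot":[0,0,0],"gripper":0},{"travel":[0,0,0],"delta_rot":[0,0,0],"gripper":0},{"travel":[0,0,0],"delta_rot":[0,0,0],"gripper":0},{"travel":[0,0,0],"delta_rot":[0,0,0],"gripper":0},{"travel":[0,0,0],"delta_rot":[0,0,0],"gripper":0},{"travel":[0,0,0],"delta_rot":[0,0,0],"gripper":0},{"travel":[0,0,0],"delta_rot":[0,0,0],"gripper":0},{"travel":[0,0,0],"delta_rot":[0,0,0],"gripper":0},{"travel":[0,0,0],"delta_rot":[0,0,0],"gripper":0},{"travel":[0,0,0],"delta_rot":[0,0,0],"gripper":0}]}}

```text
time: 12.9
position: [0.6428, -0.0944, 0.058]
tcp_rot: [3.141, -0.0, 0.309]
ft_force: [-0.4, 0.1, 0.1]
finger_gap: 0.0002
finger_force: 0.0
```

{"name": "apply_moves", "arguments": {"rows": [{"travel":[0,0,-0.02],"delta_rot":[0,0,0],"gripper":0},{"travel":[0,0,-0.06],"delta_rot":[0,0,0],"gripper":0},{"travel":[-0.02,-0.002,-0.07],"delta_rot":[0,0,0],"gripper":0},{"travel":[-0.055,-0.006,-0.07],"delta_rot":[0,0,0],"gripper":0},{"travel":[-0.095,-0.01,-0.07],"delta_rot":[0,0,0],"gripper":0},{"travel":[-0.117,-0.0128,-0.07],"delta_rot":[0,0,0],"gripper":0},{"travel":[-0.1226,-0.0134,-0.06],"delta_rot":[0,0,0],"gripper":0},{"travel":[-0.1226,-0.0134,-0.04],"delta_rot":[0,0,0],"gripper":0},{"travel":[-0.1226,-0.0134,-0.015],"delta_rot":[0,0,0],"gripper":0},{"travel":[-0.1226,-0.0134,0],"delta_rot":[0,0,0],"gripper":0},{"travel":[-0.1226,-0.0134,0.002],"delta_rot":[0,0,0],"gripper":0},{"travel":[-0.1226,-0.0134,0.002],"delta_rot":[0,0,0],"gripper":0}]}}

```text
time: 14.4
position: [0.5224, -0.119, 0.0562]
tcp_rot: [3.141, -0.001, 0.309]
ft_force: [1.3, 0.3, 0.5]
finger_gap: 0.0003
finger_force: 0.0
```

Run:
```python
from h import *
c=imaging.camera("wrist")
s=imaging.camera("scene")["img"][150:250,280:400];cv2.imwrite("pics/b.png",np.hstack([cv2.resize(s,(480,400),interpolation=cv2.INTER_CUBIC),c["img"][:,160:480]]));print(state()["position"])
```

```text
[ 0.52258833 -0.1190534   0.05670683]
```

View pics/b.png

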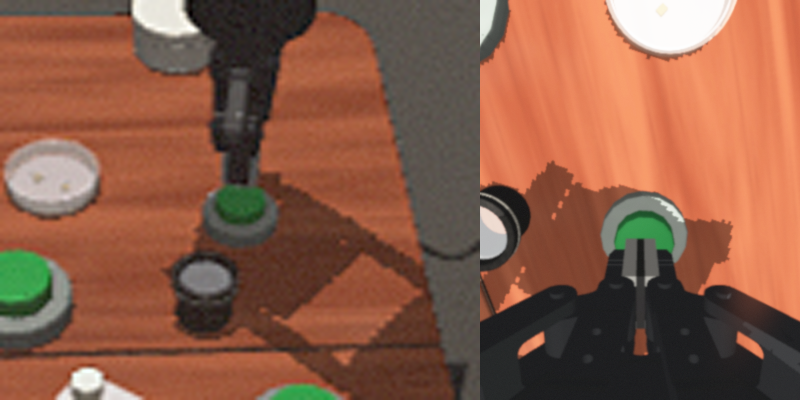

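The fingertips are centred above the small green button: scene panel (240,200), wrist panel (640,235). The loupe and dish are clear of the gripper. I'll press down gradually.

{"name": "apply_moves", "arguments": {"rows": [{"travel":[0,0,0.006],"delta_rot":[0,0,0],"gripper":0},{"travel":[0,0,0.012],"delta_rot":[0,0,0],"gripper":0},{"travel":[0,0,0.015],"delta_rot":[0,0,0],"gripper":0},{"travel":[0,0,0.017],"delta_rot":[0,0,0],"gripper":0},{"travel":[0,0,0.019],"delta_rot":[0,0,0],"gripper":0},{"travel":[0,0,0.019],"delta_rot":[0,0,0],"gripper":0}]}}

```text
time: 15.25
position: [0.5217, -0.1189, 0.037]
tcp_rot: [-3.141, 0.001, 0.309]
ft_force: [-0.8, -0.2, 2.3]
finger_gap: -0.0
finger_force: 1.4
```

{"name": "apply_moves", "arguments": {"rows": [{"travel":[0,0,0.001],"delta_rot":[0,0,0],"gripper":0},{"travel":[0,0,0.002],"delta_rot":[0,0,0],"gripper":0},{"travel":[0,0,0.0025],"delta_rot":[0,0,0],"gripper":0},{"travel":[0,0,0.0025],"delta_rot":[0,0,0],"gripper":0}]}}

```text
time: 15.75
position: [0.5217, -0.1189, 0.0347]
tcp_rot: [-3.141, 0.0, 0.309]
ft_force: [-2.7, 0.0, 4.8]
finger_gap: 0.0001
finger_force: 2.7
```

{"name": "apply_moves", "arguments": {"rows": [{"travel":[0,0,0.0005],"delta_rot":[0,0,0],"gripper":0},{"travel":[0,0,0.001],"delta_rot":[0,0,0],"gripper":0},{"travel":[0,0,0.001],"delta_rot":[0,0,0],"gripper":0},{"travel":[0,0,0.001],"delta_rot":[0,0,0],"gripper":0}]}}

```text
time: 16.25
position: [0.5217, -0.1189, 0.0346]
tcp_rot: [3.142, 0.0, 0.309]
ft_force: [-5.2, 0.9, 12.3]
finger_gap: -0.0002
finger_force: 6.0
```

The force rose to 12 N and the tool stopped descending, so the button is at its end stop. Now I'll release and retreat straight up.

{"name": "apply_moves", "arguments": {"rows": [{"travel":[0,0,-0.003],"delta_rot":[0,0,0],"gripper":0},{"travel":[0,0,-0.01],"delta_rot":[0,0,0],"gripper":0},{"travel":[0,0,-0.03],"delta_rot":[0,0,0],"gripper":0},{"travel":[0,0,-0.07],"delta_rot":[0,0,0],"gripper":0},{"travel":[0,0,-0.11],"delta_rot":[0,0,0],"gripper":0},{"travel":[0,0,-0.14],"delta_rot":[0,0,0],"gripper":0},{"travel":[0,0,-0.15],"delta_rot":[0,0,0],"gripper":0},{"travel":[0,0,-0.15],"delta_rot":[0,0,0],"gripper":0},{"travel":[0,0,-0.15],"delta_rot":[0,0,0],"gripper":0},{"travel":[0,0,-0.15],"delta_rot":[0,0,0],"gripper":0}]}}

```text
time: 17.5
position: [0.5214, -0.1188, 0.1822]
tcp_rot: [-3.14, 0.002, 0.309]
ft_force: [-0.1, -0.2, 0.3]
finger_gap: 0.0005
finger_force: 0.0
```

```bash
python3 -c "
from h import *
s=state();print(s['time'],s['position'],s['ft_force'],abs(s['dq']).max());print(order.sign_off())"
```

```text
17.5 [ 0.52136935 -0.11877947  0.18216692] [-0.0901831 -0.1676759  0.2727036] 0.005354759529371288
the job is handed in; nothing more can be done
None
```

I pointed at the black-capped vial and then the dish for about 3 s each, pressed the smallest green button to its end stop and released it, and handed the job in at 17.5 s; no verdict came back.

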